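Box up two doughnut orders

ROBOT

A 6-joint arm with a two-finger parallel gripper is mounted at the origin on the work surface. World frame = base frame: x ahead of the robot, y to its left, z up, the work surface at z = 0. Lengths are in m, angles in rad, forces in N, time in s.
With the tool pointing down it reaches from about 0.375 to 0.975 m from the base axis. Payload 3.8 kg.
Tool frame: the origin (TCP) lies midway between the tips of the shut fingers; the grasp point (between the pads) lies 19 mm behind it; z points along the fingers, y is the line along which they close (so a half turn about z gives the same grasp; the last joint's range is limited). The gripper opens to 85 mm and grips with 20 to 120 N. Pads are 22 mm wide; open, the fingers measure 114 mm over their backs; the gripper's body (76 mm by 85 mm) begins 54 mm behind the grasp point. The pads swing forward as they close: fully open they stand 13 mm farther back than shut.
Start: joints at [-1.272, 0.264, 1.604, -0, 1.274, -0.037], TCP at [0.222, -0.637, 0.231] pointing down, gripper open.
Joint ranges: [-2.63, 2.63], [-0.94, 2.18], [0.31, 2.57], [-1.31, 4.45], [0, 2.66], [-2.55, 2.55]. Speed limits (rad/s): [2.57, 2.57, 3.14, 3.14, 3.14, 3.14].

INTERFACE

Orientations are given as a rotation vector (axis times angle).
In Python, from workcell import bot, cams gives the robot as it stands.
- The arm moves only by the tool play_rows, never from a script. Its argument "rows" is a list of rows, each a list of 2 entries, a list of its own where there are three numbers: the shift along the tool's x, y, z scaled (see below), then the turn, a rotation vector about the tool's x, y, z scaled (see below). A call has 1 to 20 rows; each row is the pose to reach, as a shift and turn from the pose commanded when the call began, along the tool's axes at that moment; what a row does not reach only later rows make up. The controller multiplies each number of a shift by 250 mm and each number of a turn by 45 degrees. A row lasts 1/12 s, in which the tool goes at most 41.7 mm and 7.16 degrees, less where a joint would pass 70% of its speed; a pose out of reach is approached as far as the arm can. A call with a number of a shift or a turn outside -1 to 1 is refused whole. A call with a gripper value outside its range is refused whole. "claw" is the opening, from -1 (shut) to 1 (fully open), set as the call begins (left out, the last holds). The fingers move at their own pace and stop on an object; "newtons" is the grip in N (left out, the last holds). Time passes only in rows, so rows that repeat a pose let the fingers close. It gives the time, the measured TCP pose, the force, the opening and the grip force at its end, in the units of the state.
- bot.read_state(): the state, without advancing time (a new reading comes with each control period).
- cams.read_camera(name): name is "side" or "top" or "wrist"; returns a dict with "image" (480x640x3 uint8, red, green, blue), "K" (3x3 intrinsics, pixels), "k1" (the pictures are not rectified: a ray, as slopes to the right and down, at radius r is drawn at 1 + k1 r^2 times it, then the intrinsics apply), "T" (4x4, takes a point from camera to world coordinates); the wrist camera has in their place "mount" (4x4, takes a point from camera to tool coordinates, whose origin is the TCP and whose axes are the flange's). Camera axes: x right, y down, z forward; pixel columns grow to the right and rows downward; lengths in m; the calibration is good to about 2 mm. A picture is of the moment at which its call begins: read the wrist's pose just before it. There is no depth.
- bot.finish_job(): hands the job in; it is judged then, once.
The state is a dict: "time": time; "q": joint angles; "joint_vel": joint speeds; "joint_torque": joint torques, N m; "tool_pos": TCP position; "tcp_rot": TCP orientation; "wrist_force": force on the tool from outside, world axes, zero at the start; "torque": the same for the moment, N m; "width": opening from 0.0 (shut) to 1.0 (fully open); "grip_force": force on a finger pad.
Only numpy, scipy, OpenCV 4.12 (cv2) and the standard library are available. Lean on these libraries where they do the work, as an engineer would, in place of code of your own. Each camera call takes 0.05 s, during which the arm holds its last target. There are 200 camera calls.

TASK

Box up the two waiting orders from the sheet pan: the twist, the ring doughnut and the square doughnut go in the three-cell carton, the chocolate bar and the filled bun in the two-cell carton. One doughnut to a cell, the long ones in the long cells, each lying flat on the carton's floor, right side up; set them down gently, do not drop them. Leave the apple fritter and the tongs where they lie.

Things in the scene. Friction and masses are not known exactly. Their poses are not given: they have to be found in the camera images.
- bar: Bar doughnut: straight, smooth, round-ended, with dark chocolate icing on top; 46 wide, 120 long, 36 mm high, long along its own y axis; its sides are upright up to 30 mm. Origin: centre of its underside, z up. About 0.08 kg.
- twist: Twist doughnut: two plaited ropes of dough, ribbed, no icing; 42 wide, 124 long, 34 mm high, long along its own y axis; may be gripped across its width anywhere up to 30 mm height, solid 41 mm wide there. Origin: centre of its underside, z up. About 0.07 kg.
- ring: Ring doughnut: round with a hole through the middle (19 mm, too narrow for a finger); 64 mm across, 36 mm high; sides upright between 8 and 28 mm. Origin: centre of its underside, z up. About 0.06 kg. Any yaw.
- bun: Filled bun: smooth round doughnut without a hole, domed top dusted white, a pale belt round its side; 64 mm across, 40 mm high; sides upright between 8 and 27 mm. Origin: centre of its underside, z up. About 0.07 kg. Any yaw.
- square: Square doughnut: pillow shaped, no hole; 58 x 58 mm, 36 mm high, with its sides along its x and y axes, upright between 8 and 28 mm. Origin: centre of its underside, z up. About 0.06 kg. Fingers that hold a doughnut by its upper half clear the cartons' walls.
- carton2: Two-cell carton: long narrow open kraft-board tray, fixed; outer 86 (x) x 243 (y) mm, walls and partition 3 mm thick, 16 mm high over its underside, floor 3 mm. One partition across leaves a long cell, 80 x 150 mm, centred at (0, -43.5) mm, and a square-ish cell, 80 x 84 mm, centred at (0, +76.5) mm in its x, y. Origin: centre of its underside. Both cartons lie beside the pan.
- carton3: Three-cell carton: squarer open kraft-board tray, fixed; outer 165 (x) x 169 (y) mm, walls and partitions 3 mm thick, 16 mm high over its underside, floor 3 mm. A T-shaped partition leaves a long cell, 72 (x) x 163 (y) mm, centred at (+43.5, 0) mm, and two small cells, each 84 (x) x 80 (y) mm, centred at (-37.5, +41.5) and (-37.5, -41.5) mm in its x, y. Origin: centre of its underside.
- fritter: Apple fritter: a dark brown, knobbly lump without a hole, about 68 x 62 mm, 33 mm high. Not ordered. Origin: centre of its underside. The doughnuts, fritter and tongs lie on a sheet pan (457 x 330 mm, rim 20 mm high, floor 3 mm over the counter) left or right of the counter's middle, in 3 rows 96 mm (x) and 2 columns 145 mm (y) apart.
- tongs: Serving tongs with black grips, 230 mm long, lying across the pan's end nearest the robot, 22 mm high, long along its own y axis; not needed. Origin: under its middle.
Things that resemble listed ones, but are neither listed nor needed, are in the scene too. Leave any purple or turquoise look-alike of the ring alone.

How it is judged:
By the outcome, as a careful person would: the job done as asked, in the order asked, and still so for the second after the job is handed in, with the robot touching nothing.
It also fails if it takes over 115 s, if anything falls off the work surface, if the arm or the gripper's body presses on something with over 40 N, if the wrist force passes 120 N, or if a joint passes its speed limit or range.

## Working session

There is one attempt and no reset: what is moved stays moved. The work goes in short steps, Python scripts to look and compute and a tool call to move; the robot and the scene stay as the last step left them, time stands still between calls to the robot, and variables do not carry over. Pictures are saved under pics/ and viewed, at most 17 in all, crops included, and the job is handed in when it is done.

Besides the shell and the picture viewer there is one more tool, called after "Call:" by a JSON object that holds its "method" and its "body". play_rows: Moves the arm, as the interface text tells. Its arguments: {"type":"object","properties":{"rows":{"type":"array","items":{"type":"array"}},"claw":{"type":"number"},"newtons":{"type":"number"}},"required":["rows"]}

```bash
ls; mkdir -p pics; python3 - <<'E'
from workcell import bot,cams
import cv2
print(bot.read_state())
for n in ["top","side"]:
    c=cams.read_camera(n); cv2.imwrite(f"pics/{n}0.png",c["image"][:,:,::-1]); print(n,c["K"],c["k1"],c["T"])
    import numpy as np; np.savez(f"{n}0.npz",**c)
E
```

```text
pics
{'time': 0.0, 'q': array([-1.27191581e+00,  2.64783921e-01,  1.60534188e+00, -4.41763523e-07,
        1.27366600e+00, -3.69381129e-02]), 'joint_vel': array([ 0.00188851,  0.00092142, -0.00056096,  0.00059283, -0.00040965,
       -0.00082476]), 'joint_torque': array([-1.83046774e-03, -5.15118599e+01, -3.67313468e+01, -1.51506310e-04,
        1.30131273e-02,  1.53954187e-05]), 'tool_pos': array([ 0.22220759, -0.63663172,  0.22995861]), 'tcp_rot': array([-3.09526064e+00, -5.24663288e-01,  4.51479724e-04]), 'wrist_force': array([-0.08614943,  0.00351962, -0.33515819]), 'torque': array([-0.02196122,  0.04567192, -0.04807897]), 'grip_force': 0.0, 'width': 1.0011589751533239}
top [[454.82485434   0.         316.43078478]
 [  0.         454.82485434 240.81344404]
 [  0.           0.           1.        ]] -0.10091540186387979 [[-0.01428535 -0.98127297  0.19209187  0.29392092]
 [-0.99989158  0.01333311 -0.00624903 -0.10090017]
 [ 0.00357083 -0.19216032 -0.98135705  1.03251856]
 [ 0.          0.          0.          1.        ]]
side [[566.44009113   0.         313.1807729 ]
 [  0.         566.44009113 236.65236221]
 [  0.           0.           1.        ]] -0.03804890153472588 [[-0.79834508 -0.46211054  0.38613338  0.03900004]
 [-0.60186443  0.59087384 -0.53724046  0.56900972]
 [ 0.02010837 -0.66130322 -0.74984912  0.96646985]
 [ 0.          0.          0.          1.        ]]
```

View pics/top0.png

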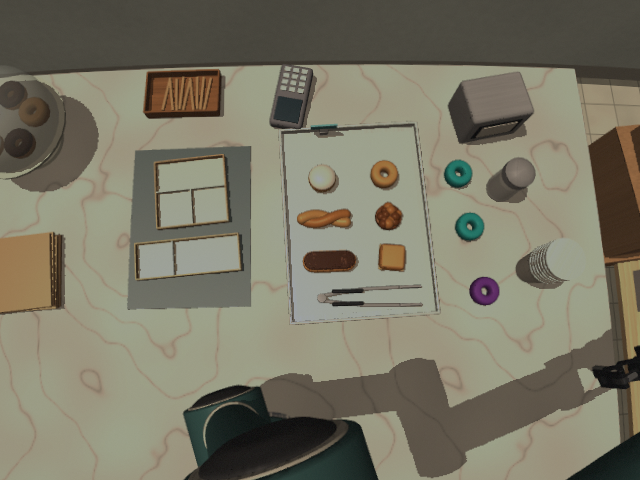

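View pics/side0.png

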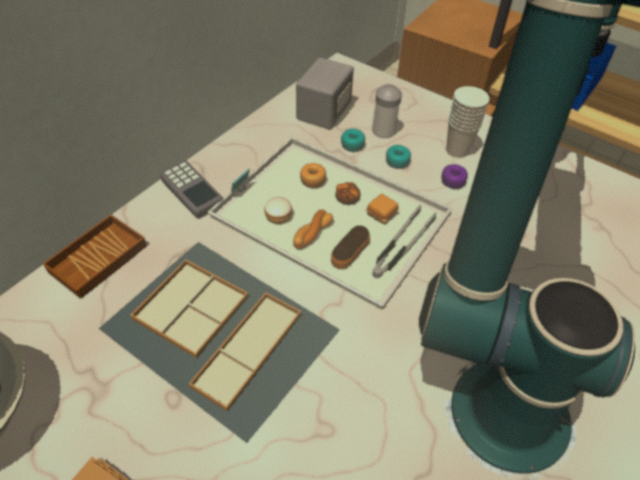

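The top view shows the bun (322,178), ring (384,174), twist (325,217), fritter (389,215), bar (330,261) and square (392,257). The three-cell carton is near (192,192) with its long cell up (+x). The two-cell carton is near (188,257) with its long cell right (-y). The side view agrees.

```bash
cat > h.py <<'E'
import numpy as np, cv2
def ray(uv,c):
    d=np.array([c["k1"],0,0,0,0],float)
    n=cv2.undistortPoints(np.array(uv,float).reshape(-1,1,2),c["K"],d).reshape(-1,2)
    return np.c_[n,np.ones(len(n))]@c["T"][:3,:3].T, c["T"][:3,3]
def plane(uv,c,z):
    r,o=ray(uv,c); return o+r*((z-o[2])/r[:,2:3])
def tri(uv1,c1,uv2,c2):
    r1,o1=ray(uv1,c1); r2,o2=ray(uv2,c2)
    A=np.c_[r1[0],-r2[0]]; s=np.linalg.lstsq(A,o2-o1,rcond=None)[0]
    p,q=o1+s[0]*r1[0],o2+s[1]*r2[0]; return (p+q)/2,np.linalg.norm(p-q)
E
cat > m.py <<'E'
from h import *
import sys
C={n:dict(np.load(f"{n}0.npz")) for n in("top","side")}
for c in C.values(): c["k1"]=float(c["k1"])
seeds={"top":dict(twist=(325,217),ring=(378,168),square=(392,257),bar=(330,261),bun=(322,178),fritter=(389,215)),
"side":dict(twist=(313,230),ring=(305,172),square=(382,207),bar=(350,245),bun=(278,208),fritter=(347,192))}
H=dict(twist=.017,ring=.018,square=.018,bar=.018,bun=.02,fritter=.016)
top={}
for cn,c in C.items():
    hsv=cv2.cvtColor(c["image"],cv2.COLOR_RGB2HSV)
    m=((hsv[...,1]>85)).astype(np.uint8)
    if cn=="top": print("sat bun",hsv[178,322],"floor",hsv[200,350],hsv[183,333],"carton",hsv[170,200],hsv[192,192],"mat",hsv[300,200])
    n,l,st,ce=cv2.connectedComponentsWithStats(m)
    for k,(u,v) in seeds[cn].items():
        w=l[v-4:v+5,u-4:u+5]; w=w[w>0]
        if len(w)==0: print(cn,k,"none",hsv[v,u]);continue
        i=np.bincount(w).argmax(); mm=(l==i).astype(np.uint8)
        ct=max(cv2.findContours(mm,0,1)[0],key=cv2.contourArea)
        P=plane(ct.reshape(-1,2),c,.003+H[k])
        r=cv2.minAreaRect((P[:,:2]*1000).astype(np.float32)); 
        print(cn,k,"px",ce[i].round(1),"rect c",np.round(r[0],1),"size",np.round(r[1],1),"ang",round(r[2],1))
E
python3 m.py; python3 - <<'E'
import cv2
a=cv2.imread("pics/top0.png")[110:330,120:445]
cv2.imwrite("pics/crop.png",cv2.resize(a,(800,542),interpolation=cv2.INTER_CUBIC))
E
```

```text
sat bun [ 45  16 161] floor [ 38  28 162] [16 77 96] carton [ 37  36 161] [17 96 77] mat [ 36  23 111]
top twist px [324.5 218.2] rect c [ 544.7 -124.6] size [ 40.8 122.2] ang 1.2
top ring px [383.8 173.9] rect c [ 650.7 -268.2] size [61.4 67.2] ang 87.7
top square px [391.5 257. ] rect c [ 452.6 -276.8] size [60.1 59.8] ang 84.0
top bar px [329.  261.1] rect c [ 444.4 -135.1] size [117.2  47.7] ang 89.5
top bun none [ 45  16 161]
top fritter px [388.1 216.3] rect c [ 546.7 -273.5] size [58.9 59. ] ang 42.8
side twist px [311.8 228.7] rect c [ 543. -126.] size [ 45.7 130.7] ang 1.5
side ring px [312.8 174.6] rect c [ 649.5 -270. ] size [62.  87.4] ang 37.9
side square px [382.1 207.9] rect c [ 453.1 -280. ] size [77.3 66.9] ang 85.2
side bar px [349.9 247.6] rect c [ 443.8 -135.3] size [ 50.1 129.9] ang 1.5
side bun none [ 42  31 208]
side fritter px [347.1 192.6] rect c [ 547.6 -273.8] size [56.  72.2] ang 38.2
```

View pics/crop.png

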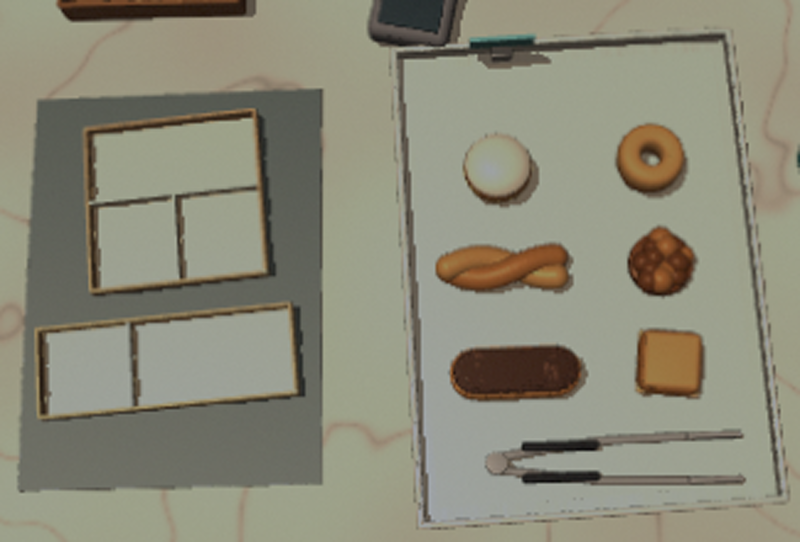

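The crop gives carton3's rim corners at crop pixels (84,127), (255,110), (270,272), (92,293). Carton2's are (36,329), (292,304), (299,394), (40,418). The bun is at crop pixel (498,168).

```bash
cat >> m.py <<'E'
print("----")
c=C["top"]
f=lambda L:np.array(L,float)*325/800+[120,110]-0.3
for nm,L in dict(c3=[(84,127),(255,110),(270,272),(92,293)],c2=[(36,329),(292,304),(299,394),(40,418)]).items():
    P=plane(f(L),c,.016)[:,:2]*1000
    print(nm,"c",P.mean(0).round(1),"sides",[round(float(np.linalg.norm(P[i]-P[i-1])),1) for i in range(4)],
      "yaw y-edges",[round(float(np.degrees(np.arctan2(-(a-b)[0],(a-b)[1]))),1) for a,b in((P[0],P[1]),(P[3],P[2]))],
      "x-edges",[round(float(np.degrees(np.arctan2((a-b)[1],(a-b)[0]))),1) for a,b in((P[0],P[3]),(P[1],P[2]))])
print("bun",plane(f([(499,169)]),c,.023),plane([(278,209)],C["side"],.023), tri([(322,178)],c,[(278,209)],C["side"]))
# carton masks: brown rim
hsv=cv2.cvtColor(c["image"],cv2.COLOR_RGB2HSV)
m=((hsv[...,1]>70)&(hsv[...,0]<25)).astype(np.uint8); m[:, :125]=0; m[:,255:]=0; m[:145]=0; m[300:]=0
for ct in cv2.findContours(m,0,1)[0]:
    if cv2.boundingRect(ct)[2]>40:
        P=plane(ct.reshape(-1,2),c,.012)[:,:2]*1000; print(cv2.minAreaRect(P.astype(np.float32)))
E
python3 m.py | sed -n '/----/,$p'
```

```text
----
c3 c [617.1 186.2] sides [166.9, 168.4, 162.9, 169.6] yaw y-edges [4.6, 6.0] x-edges [6.2, 6.7]
c2 c [460.8 188.1] sides [84.3, 243.0, 84.8, 242.1] yaw y-edges [4.8, 4.7] x-edges [6.0, 5.4]
bun [[ 0.63954371 -0.12339055  0.023     ]] [[ 0.64053316 -0.1249385   0.023     ]] (array([ 0.63891828, -0.12250812,  0.02622242]), np.float64(0.0008205172344091943))
((461.8524169921875, 189.9232177734375), (89.07498931884766, 246.76614379882812), 4.9846720695495605)
((617.88818359375, 188.08056640625), (170.95623779296875, 172.87367248535156), 5.806054592132568)
```

```bash
cat > d.py <<'E'
# usage: d.py x,y,z,phi ...  (mm, deg) -> shift and turn in move units from the present pose
import sys; from workcell import bot; import numpy as np; from scipy.spatial.transform import Rotation as R
s=bot.read_state(); T=R.from_rotvec(s["tcp_rot"]); p0=s["tool_pos"]; X=T.as_matrix()[:,0]
print("t",round(s["time"],2),"pos",(p0*1000).round(1),"phi",round(np.degrees(np.arctan2(X[1],X[0])),2),"w",round(s["width"]*85,1),"F",s["wrist_force"].round(1),"g",round(s["grip_force"],1))
pp,pr=p0,T
for a in sys.argv[1:]:
    x,y,z,f=map(float,a.split(",")); p=np.array([x,y,z])/1000; t=R.from_euler("ZX",[f,180],degrees=True)
    n=max(np.linalg.norm(p-pp)/.0417,np.degrees((pr.inv()*t).magnitude())/7.16)
    print((T.inv().apply(p-p0)/.25).round(3).tolist(),(np.degrees((T.inv()*t).as_rotvec())/45).round(3).tolist(),"rows",round(n,1)); pp,pr=p,t
E
python3 d.py 383,-381,200,55 544,-125,150,91.2
```

```text
t 0.1 pos [ 222.2 -636.7  230.1] phi 19.24 w 84.9 F [0.3 0.5 0.9] g 0.0
[0.944, -0.753, 0.122] [-0.003, -0.001, -0.795] rows 7.3
[1.89, -1.508, 0.324] [-0.002, -0.002, -1.599] rows 7.4
```

Call:
{"method": "play_rows", "body": {"rows": [[[0.94, -0.75, 0.12], [0, 0, -0.8]], [[0.94, -0.75, 0.12], [0, 0, -0.8]], [[0.94, -0.75, 0.12], [0, 0, -0.8]], [[0.94, -0.75, 0.12], [0, 0, -0.8]], [[0.94, -0.75, 0.12], [0, 0, -0.8]], [[0.94, -0.75, 0.12], [0, 0, -0.8]], [[0.94, -0.75, 0.12], [0, 0, -0.8]], [[0.94, -0.75, 0.12], [0, 0, -0.8]], [[0.94, -0.75, 0.12], [0, 0, -0.8]]], "claw": 0.69, "newtons": 25}}

```text
time: 0.85
tool_pos: [0.3834, -0.3797, 0.2003]
tcp_rot: [-2.779, -1.461, -0.0]
wrist_force: [-0.6, -0.6, 0.5]
width: 0.847
grip_force: 0.0
```

```bash
python3 d.py 544,-125,120,91.2 544,-125,60,91.2
```

```text
t 0.85 pos [ 383.4 -379.7  200.3] phi 55.48 w 72.0 F [-0.6 -0.6  0.5] g 0.0
[1.203, -0.047, 0.323] [-0.002, -0.002, -0.794] rows 7.5
[1.203, -0.047, 0.563] [-0.002, -0.002, -0.794] rows 1.4
```

Call:
{"method": "play_rows", "body": {"rows": [[[0.98, -0.04, 0.2], [0, 0, -0.79]], [[0.98, -0.04, 0.2], [0, 0, -0.79]], [[0.98, -0.04, 0.2], [0, 0, -0.79]], [[0.98, -0.04, 0.2], [0, 0, -0.79]], [[0.98, -0.04, 0.2], [0, 0, -0.79]], [[0.98, -0.04, 0.2], [0, 0, -0.79]], [[0.98, -0.04, 0.2], [0, 0, -0.79]]]}}

```text
time: 1.43
tool_pos: [0.5159, -0.1714, 0.1496]
tcp_rot: [-2.2, -2.239, -0.003]
wrist_force: [-0.2, -0.4, -0.1]
width: 0.843
grip_force: 0.0
```

```bash
python3 d.py 544,-125,110,91.2 544,-125,16,91.2; python3 - <<'E'
from workcell import bot,cams
import cv2
c=cams.read_camera("wrist"); cv2.imwrite("pics/w1.png",c["image"][:,:,::-1]); print(c["K"],c["k1"],c["mount"])
E
```

```text
t 1.43 pos [ 515.9 -171.4  149.6] phi 91.03 w 71.7 F [-0.2 -0.4 -0.1] g 0.0
[0.183, 0.116, 0.159] [-0.001, -0.004, -0.004] rows 1.6
[0.182, 0.116, 0.535] [-0.001, -0.004, -0.004] rows 2.3
[[431.8870558    0.         322.79112885]
 [  0.         431.8870558  237.79604921]
 [  0.           0.           1.        ]] 0.0016208393063940603 [[-6.05905034e-05 -9.49842052e-01 -3.12730031e-01  8.06962239e-02]
 [ 9.99999998e-01 -5.41474730e-05 -2.92871022e-05 -8.75450545e-04]
 [ 1.08845804e-05 -3.12730033e-01  9.49842054e-01 -1.41902185e-01]
 [ 0.00000000e+00  0.00000000e+00  0.00000000e+00  1.00000000e+00]]
```

View pics/w1.png

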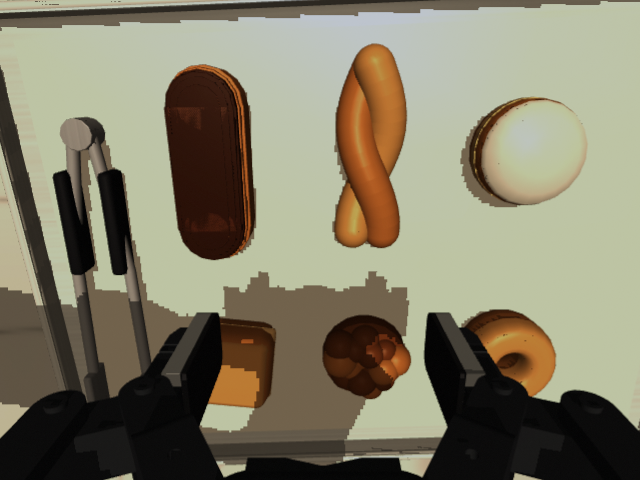

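The wrist view shows the bar (210,162), twist (371,146), bun (528,152), with square, fritter and ring along the bottom. I'll cross-check positions from it.

```bash
cat > w.py <<'E'
from h import *; import sys
from workcell import bot,cams; from scipy.spatial.transform import Rotation as R
def wrist():
    s=bot.read_state(); c=cams.read_camera("wrist"); M=np.eye(4); M[:3,:3]=R.from_rotvec(s["tcp_rot"]).as_matrix(); M[:3,3]=s["tool_pos"]; c["T"]=M@c["mount"]; return c
E
python3 - <<'E'
from w import *
c=wrist(); hsv=cv2.cvtColor(c["image"],cv2.COLOR_RGB2HSV)
m=(hsv[...,1]>110).astype(np.uint8); n,l,st,ce=cv2.connectedComponentsWithStats(m)
for k,(u,v),z in(("twist",(371,120),.02),("bar",(210,162),.03)):
    ct=cv2.findContours((l==l[v,u]).astype(np.uint8),0,1)[0]; ct=max(ct,key=cv2.contourArea)
    print(k,cv2.minAreaRect((plane(ct.reshape(-1,2),c,z)[:,:2]*1000).astype(np.float32)))
print("bun dome",plane([(528,152)],c,.026))
E
```

```text
twist ((542.989013671875, -123.6961669921875), (42.684200286865234, 124.06104278564453), 0.6744778156280518)
bar ((446.83660888671875, -133.2554931640625), (48.873775482177734, 116.86178588867188), 1.458631992340088)
bun dome [[ 0.63751286 -0.12351372  0.026     ]]
```

Call:
{"method": "play_rows", "body": {"rows": [[[0.187, 0.116, 0.1], [0, 0, 0]], [[0.187, 0.116, 0.1], [0, 0, 0]], [[0.187, 0.116, 0.25], [0, 0, 0]], [[0.187, 0.116, 0.4], [0, 0, 0]], [[0.187, 0.116, 0.48], [0, 0, 0]], [[0.187, 0.116, 0.535], [0, 0, 0]], [[0.187, 0.116, 0.535], [0, 0, 0]], [[0.187, 0.116, 0.535], [0, 0, 0]]]}}

```text
time: 2.2
tool_pos: [0.5414, -0.1306, 0.0171]
tcp_rot: [-2.208, -2.233, 0.002]
wrist_force: [0.9, -0.2, -0.3]
width: 0.846
grip_force: 0.0
```

Call:
{"method": "play_rows", "body": {"rows": [[[0, 0, 0], [0, 0, 0]], [[0, 0, 0], [0, 0, 0]], [[0, 0, 0], [0, 0, 0]], [[0, 0, 0], [0, 0, 0]], [[0, 0, 0], [0, 0, 0]], [[0, 0, 0], [0, 0, 0]], [[0, 0, 0], [0, 0, 0]], [[0, 0, 0], [0, 0, 0]]], "claw": -0.4, "newtons": 25}}

```text
time: 2.87
tool_pos: [0.544, -0.1296, 0.0196]
tcp_rot: [2.203, 2.235, 0.002]
wrist_force: [-1.1, -3.2, 6.3]
width: 0.474
grip_force: 27.0
```

```bash
python3 d.py 544,-124,90,91.2 610,60,90,93  660,191,90,95.5 660,191,16,95.5
```

```text
t 2.87 pos [ 544.  -129.6   19.6] phi 90.82 w 40.3 F [-1.1 -3.2  6.3] g 27.0
[0.022, 0.001, -0.282] [0.004, 0.002, -0.009] rows 1.7
[0.754, 0.276, -0.282] [0.004, 0.003, -0.049] rows 4.7
[1.275, 0.483, -0.283] [0.004, 0.003, -0.104] rows 3.4
[1.276, 0.482, 0.013] [0.004, 0.003, -0.104] rows 1.8
```

Call:
{"method": "play_rows", "body": {"rows": [[[0, 0, -0.1], [0, 0, 0]], [[0, 0, -0.25], [0, 0, 0]], [[0.02, 0, -0.35], [0, 0, 0]], [[0.3, 0.1, -0.36], [0, 0, -0.02]], [[0.45, 0.15, -0.36], [0, 0, -0.04]], [[0.6, 0.2, -0.36], [0, 0, -0.05]], [[0.75, 0.27, -0.36], [0, 0, -0.05]], [[0.9, 0.33, -0.36], [0, 0, -0.1]], [[0.9, 0.33, -0.36], [0, 0, -0.1]], [[0.9, 0.33, -0.36], [0, 0, -0.1]], [[0.9, 0.33, -0.36], [0, 0, -0.1]]]}}

```text
time: 3.78
tool_pos: [0.6217, 0.0993, 0.1075]
tcp_rot: [-2.113, -2.325, 0.0]
wrist_force: [0.0, 0.5, -1.8]
width: 0.469
grip_force: 26.1
```

```bash
python3 d.py 660,186,90,95.5 660,186,30,95.5 660,186,20,95.5
```

```text
t 3.78 pos [621.7  99.3 107.5] phi 95.49 w 39.9 F [ 0.   0.5 -1.8] g 26.1
[0.331, 0.186, 0.07] [-0.0, 0.0, -0.0] rows 2.3
[0.331, 0.186, 0.31] [-0.0, 0.0, -0.0] rows 1.4
[0.331, 0.186, 0.35] [-0.0, 0.0, -0.0] rows 0.2
```

Call:
{"method": "play_rows", "body": {"rows": [[[0.17, 0.09, 0], [0, 0, 0]], [[0.33, 0.186, 0], [0, 0, 0]], [[0.33, 0.186, 0], [0, 0, 0]], [[0.33, 0.186, 0.1], [0, 0, 0]], [[0.33, 0.186, 0.2], [0, 0, 0]], [[0.33, 0.186, 0.27], [0, 0, 0]], [[0.33, 0.186, 0.3], [0, 0, 0]], [[0.33, 0.186, 0.32], [0, 0, 0]], [[0.33, 0.186, 0.335], [0, 0, 0]], [[0.33, 0.186, 0.345], [0, 0, 0]], [[0.33, 0.186, 0.35], [0, 0, 0]], [[0.33, 0.186, 0.35], [0, 0, 0]], [[0.33, 0.186, 0.35], [0, 0, 0]]]}}

```text
time: 4.87
tool_pos: [0.6615, 0.1838, 0.0216]
tcp_rot: [2.116, 2.32, 0.003]
wrist_force: [0.3, -1.3, 2.5]
width: 0.474
grip_force: 26.5
```

```bash
python3 d.py 660,186,18,95.5; python3 - <<'E'
from workcell import cams
import cv2
cv2.imwrite("pics/s1.png",cv2.resize(cams.read_camera("side")["image"][220:420,100:340,::-1],(720,600)))
E
```

```text
t 4.87 pos [661.5 183.8  21.6] phi 95.29 w 40.3 F [ 0.3 -1.3  2.5] g 26.5
[0.009, -0.005, 0.014] [0.003, -0.0, -0.005] rows 0.1
```

View pics/s1.png

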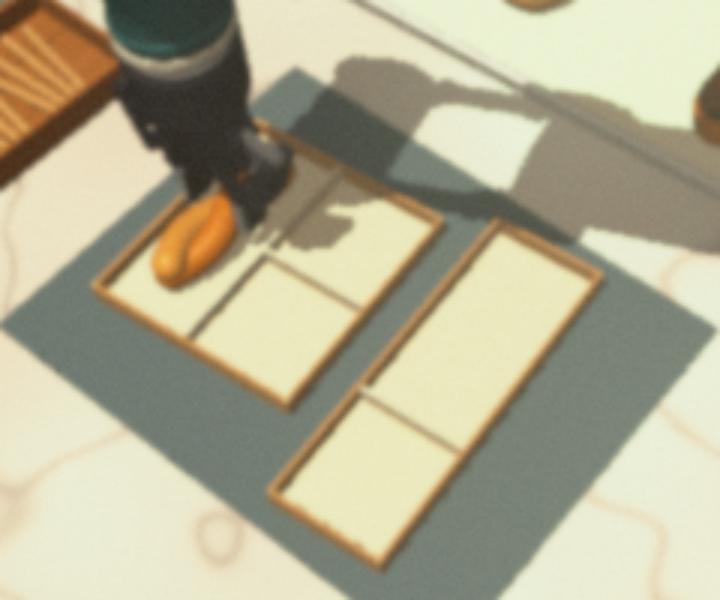

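The twist is in the long cell (crop 200,240), clear of the walls and touching the floor. I'll lower it slightly and release.

Call:
{"method": "play_rows", "body": {"rows": [[[0, 0, 0.004], [0, 0, 0]], [[0, 0, 0.006], [0, 0, 0]], [[0, 0, 0.006], [0, 0, 0]], [[0, 0, 0.006], [0, 0, 0]]]}}

```text
time: 5.25
tool_pos: [0.6615, 0.1838, 0.0216]
tcp_rot: [2.115, 2.32, 0.002]
wrist_force: [-4.5, -3.3, 10.8]
width: 0.469
grip_force: 27.6
```

Call:
{"method": "play_rows", "body": {"rows": [[[0, 0, 0], [0, 0, 0]], [[0, 0, 0], [0, 0, 0]], [[0, 0, 0], [0, 0, 0]], [[0, 0, 0], [0, 0, 0]], [[0, 0, -0.02], [0, 0, 0]], [[0, 0, -0.06], [0, 0, 0]], [[0, 0, -0.2], [0, 0, 0]], [[0, 0, -0.36], [0, 0, 0]], [[0, 0, -0.36], [0, 0, 0]], [[0, 0, -0.36], [0, 0, 0]]], "claw": 0.25}}

```text
time: 6.08
tool_pos: [0.664, 0.1847, 0.1141]
tcp_rot: [2.113, 2.318, 0.012]
wrist_force: [-0.2, -0.1, 0.5]
width: 0.628
grip_force: 0.0
```

```bash
python3 d.py 650,-40,110,91.2 650,-268,110,91.2; python3 - <<'E'
from workcell import cams
import cv2
cv2.imwrite("pics/s2.png",cv2.resize(cams.read_camera("side")["image"][220:420,100:340,::-1],(720,600)))
E
```

```text
t 6.08 pos [664.  184.7 114.1] phi 95.29 w 53.4 F [-0.2 -0.1  0.5] g 0.0
[-0.89, -0.139, 0.014] [0.012, -0.002, 0.091] rows 5.4
[-1.798, -0.223, 0.012] [0.012, -0.002, 0.091] rows 5.5
```

View pics/s2.png

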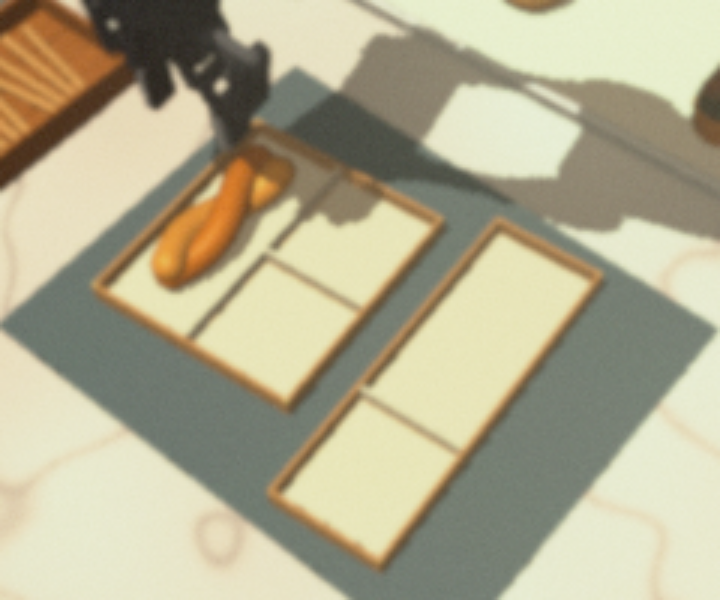

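The twist lies flat in its cell. The ring is next.

Call:
{"method": "play_rows", "body": {"rows": [[[-0.95, -0.15, 0], [0.01, 0, 0.09]], [[-0.95, -0.15, 0], [0.01, 0, 0.09]], [[-0.95, -0.15, 0], [0.01, 0, 0.09]], [[-0.95, -0.15, 0], [0.01, 0, 0.09]], [[-0.95, -0.15, 0], [0.01, 0, 0.09]], [[-0.95, -0.15, 0], [0.01, 0, 0.09]], [[-0.95, -0.15, 0], [0.01, 0, 0.09]], [[-0.95, -0.15, 0], [0.01, 0, 0.09]]], "claw": 0.85}}

```text
time: 6.8
tool_pos: [0.6434, -0.058, 0.1068]
tcp_rot: [-2.196, -2.235, 0.012]
wrist_force: [0.1, 1.0, 0.5]
width: 0.925
grip_force: 0.0
```

```bash
python3 d.py 650,-268,110,91.2 650,-268,12,91.2
```

```text
t 6.8 pos [643.4 -58.  106.8] phi 91.02 w 78.6 F [0.1 1.  0.5] g 0.0
[-0.84, 0.011, -0.013] [-0.014, -0.0, -0.004] rows 5.0
[-0.84, 0.015, 0.379] [-0.014, -0.0, -0.004] rows 2.4
```

Call:
{"method": "play_rows", "body": {"rows": [[[-0.84, 0.013, 0], [-0.012, 0, 0]], [[-0.84, 0.013, 0], [-0.012, 0, 0]], [[-0.84, 0.013, 0], [-0.012, 0, 0]], [[-0.84, 0.013, 0], [-0.012, 0, 0]], [[-0.84, 0.013, 0], [-0.012, 0, 0]], [[-0.84, 0.013, 0], [-0.012, 0, 0]], [[-0.84, 0.013, 0.15], [-0.012, 0, 0]], [[-0.84, 0.013, 0.15], [-0.012, 0, 0]], [[-0.84, 0.013, 0.15], [-0.012, 0, 0]]]}}

```text
time: 7.55
tool_pos: [0.6498, -0.2634, 0.0672]
tcp_rot: [-2.192, -2.242, 0.002]
wrist_force: [1.0, -0.7, 0.3]
width: 0.925
grip_force: 0.0
```

```bash
python3 d.py 650,-268,12,91.2
```

```text
t 7.55 pos [ 649.8 -263.4   67.2] phi 91.29 w 78.6 F [ 1.  -0.7  0.3] g 0.0
[-0.019, 0.001, 0.221] [-0.007, -0.005, 0.002] rows 1.3
```

Call:
{"method": "play_rows", "body": {"rows": [[[-0.012, 0, 0.08], [0, 0, 0]], [[-0.012, 0, 0.15], [0, 0, 0]], [[-0.012, 0, 0.2], [0, 0, 0]], [[-0.012, 0, 0.22], [0, 0, 0]], [[-0.012, 0, 0.22], [0, 0, 0]], [[-0.012, 0, 0.22], [0, 0, 0]]]}}

```text
time: 8.05
tool_pos: [0.6531, -0.2685, 0.0166]
tcp_rot: [2.195, 2.245, 0.002]
wrist_force: [-0.6, -0.3, -0.0]
width: 0.924
grip_force: 0.0
```

Call:
{"method": "play_rows", "body": {"rows": [[[0, 0, 0], [0, 0, 0]], [[0, 0, 0], [0, 0, 0]], [[0, 0, 0], [0, 0, 0]], [[0, 0, 0], [0, 0, 0]], [[0, 0, 0], [0, 0, 0]], [[0, 0, 0], [0, 0, 0]], [[0, 0, 0], [0, 0, 0]]], "claw": 0.1}}

```text
time: 8.63
tool_pos: [0.654, -0.2695, 0.0181]
tcp_rot: [2.195, 2.242, 0.004]
wrist_force: [-0.6, 0.8, 4.8]
width: 0.736
grip_force: 28.0
```

```bash
python3 d.py 650,-268,110,91.2 617,-60,110,93; python3 - <<'E'
from workcell import cams
import cv2
cv2.imwrite("pics/w2.png",cams.read_camera("wrist")["image"][200:,:,::-1])
E
```

```text
t 8.63 pos [ 654.  -269.5   18.1] phi 91.23 w 62.5 F [-0.6  0.8  4.8] g 28.0
[0.006, -0.014, -0.368] [0.006, 0.002, 0.001] rows 2.2
[0.84, -0.128, -0.369] [0.006, 0.002, -0.039] rows 5.1
```

View pics/w2.png

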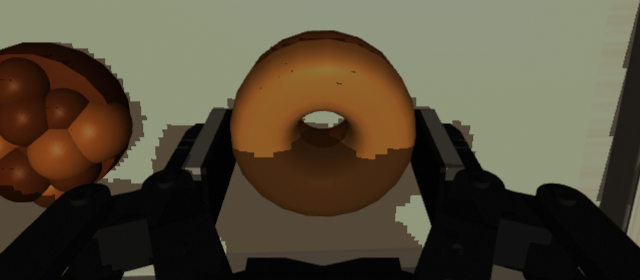

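The ring is held centrally between the pads. I'll lift and carry it.

Call:
{"method": "play_rows", "body": {"rows": [[[0, 0, -0.08], [0, 0, 0]], [[0, 0, -0.2], [0, 0, 0]], [[0, 0, -0.35], [0, 0, 0]], [[0.15, -0.02, -0.38], [0, 0, 0]], [[0.3, -0.04, -0.38], [0, 0, -0.02]], [[0.45, -0.07, -0.38], [0, 0, -0.04]], [[0.6, -0.1, -0.38], [0, 0, -0.04]], [[0.75, -0.12, -0.38], [0, 0, -0.04]], [[0.9, -0.14, -0.38], [0, 0, -0.04]], [[0.9, -0.14, -0.38], [0, 0, -0.04]], [[0.9, -0.14, -0.38], [0, 0, -0.04]]]}}

```text
time: 9.6
tool_pos: [0.612, -0.0429, 0.1108]
tcp_rot: [2.157, 2.283, 0.001]
wrist_force: [1.1, -0.7, -0.2]
width: 0.738
grip_force: 28.0
```

```bash
python3 d.py 583.7,142,110,95.5
```

```text
t 9.6 pos [612.  -42.9 110.8] phi 93.25 w 62.7 F [ 1.1 -0.7 -0.2] g 28.0
[0.745, -0.071, 0.003] [0.001, 0.001, -0.05] rows 4.5
```

Call:
{"method": "play_rows", "body": {"rows": [[[0.15, -0.02, 0], [0, 0, -0.02]], [[0.3, -0.04, 0], [0, 0, -0.05]], [[0.45, -0.06, 0], [0, 0, -0.05]], [[0.6, -0.07, 0], [0, 0, -0.05]], [[0.75, -0.07, 0], [0, 0, -0.05]], [[0.75, -0.07, 0], [0, 0, -0.05]], [[0.75, -0.07, 0.1], [0, 0, -0.05]], [[0.75, -0.07, 0.2], [0, 0, -0.05]], [[0.75, -0.07, 0.2], [0, 0, -0.05]], [[0.75, -0.07, 0.2], [0, 0, -0.05]]]}}

```text
time: 10.43
tool_pos: [0.5839, 0.1398, 0.0591]
tcp_rot: [-2.117, -2.32, 0.005]
wrist_force: [0.5, -0.6, -0.1]
width: 0.734
grip_force: 28.0
```

```bash
python3 d.py 583.7,142,19,95.5
```

```text
t 10.43 pos [583.9 139.8  59.1] phi 95.22 w 62.4 F [ 0.5 -0.6 -0.1] g 28.0
[0.009, 0.0, 0.16] [-0.004, 0.002, -0.006] rows 1.0
```

Call:
{"method": "play_rows", "body": {"rows": [[[0.008, 0, 0.06], [0, 0, 0]], [[0.008, 0, 0.11], [0, 0, 0]], [[0.008, 0, 0.135], [0, 0, 0]], [[0.008, 0, 0.145], [0, 0, 0]], [[0.008, 0, 0.155], [0, 0, 0]], [[0.008, 0, 0.162], [0, 0, 0]], [[0.008, 0, 0.166], [0, 0, 0]], [[0.008, 0, 0.166], [0, 0, 0]], [[0.008, 0, 0.166], [0, 0, 0]]]}}

```text
time: 11.18
tool_pos: [0.5857, 0.1435, 0.0201]
tcp_rot: [2.115, 2.32, 0.003]
wrist_force: [-1.4, 0.2, 2.2]
width: 0.734
grip_force: 28.3
```

```bash
python3 d.py 583.7,142,17,95.5; python3 - <<'E'
from workcell import cams
import cv2
cv2.imwrite("pics/s3.png",cv2.resize(cams.read_camera("side")["image"][220:420,100:340,::-1],(720,600)))
E
```

```text
t 11.18 pos [585.7 143.5  20.1] phi 95.3 w 62.4 F [-1.4  0.2  2.2] g 28.3
[-0.005, -0.009, 0.012] [0.003, 0.001, -0.004] rows 0.1
```

View pics/s3.png

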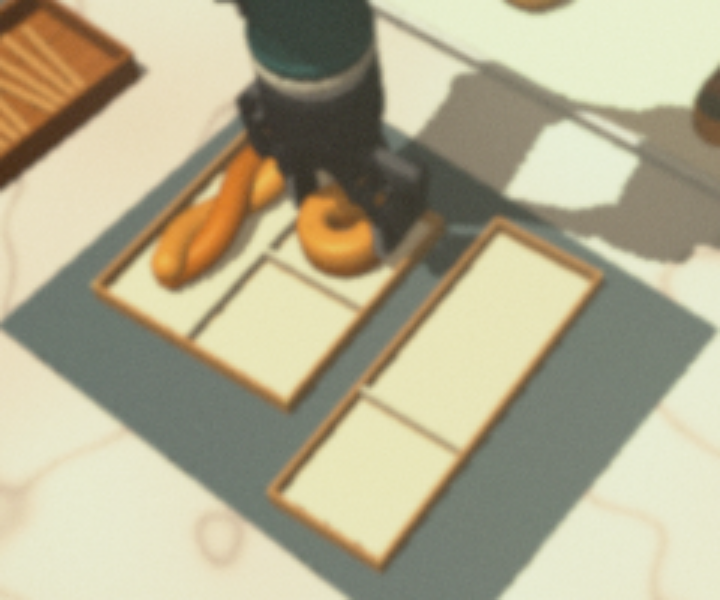

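The ring is inside its cell (crop 340,232) and just touching the floor, so I'll release it.

Call:
{"method": "play_rows", "body": {"rows": [[[-0.005, -0.005, 0.004], [0, 0, 0]], [[-0.005, -0.005, 0.006], [0, 0, 0]], [[-0.005, -0.005, 0.006], [0, 0, 0]]]}}

```text
time: 11.48
tool_pos: [0.5857, 0.1432, 0.02]
tcp_rot: [2.115, 2.319, 0.007]
wrist_force: [-1.9, 2.8, 8.9]
width: 0.739
grip_force: 28.8
```

Call:
{"method": "play_rows", "body": {"rows": [[[0, 0, 0], [0, 0, 0]], [[0, 0, 0], [0, 0, 0]], [[0, 0, 0], [0, 0, 0]], [[0, 0, 0], [0, 0, 0]], [[0, 0, -0.02], [0, 0, 0]], [[0, 0, -0.06], [0, 0, 0]], [[0, 0, -0.2], [0, 0, 0]], [[0, 0, -0.36], [0, 0, 0]], [[0, 0, -0.36], [0, 0, 0]], [[0, 0, -0.36], [0, 0, 0]]], "claw": 0.75}}

```text
time: 12.32
tool_pos: [0.5873, 0.1428, 0.1128]
tcp_rot: [2.112, 2.317, 0.012]
wrist_force: [-0.1, 0.7, -0.4]
width: 0.874
grip_force: 0.0
```

```bash
python3 d.py 510,-80,110,91.2 453,-278,110,91.2
```

```text
t 12.32 pos [587.3 142.8 112.8] phi 95.29 w 74.3 F [-0.1  0.7 -0.4] g 0.0
[-0.859, -0.39, 0.007] [0.013, -0.001, 0.091] rows 5.7
[-1.627, -0.69, 0.003] [0.013, -0.001, 0.091] rows 4.9
```

Call:
{"method": "play_rows", "body": {"rows": [[[-0.88, -0.4, 0], [0, 0, 0.15]], [[-0.88, -0.4, 0], [0, 0, 0.15]], [[-0.88, -0.4, 0], [0, 0, 0.15]], [[-0.88, -0.4, 0], [0, 0, 0.15]], [[-0.88, -0.4, 0], [0, 0, 0.15]], [[-0.88, -0.4, 0], [0, 0, 0.15]], [[-0.88, -0.4, 0], [0, 0, 0.15]], [[-0.88, -0.4, 0], [0, 0, 0.15]]]}}

```text
time: 12.98
tool_pos: [0.5032, -0.0875, 0.107]
tcp_rot: [-2.254, -2.188, -0.0]
wrist_force: [0.1, 0.4, 0.3]
width: 0.874
grip_force: 0.0
```

```bash
python3 d.py 453,-278,110,84.5; python3 - <<'E'
from w import *
c=wrist(); hsv=cv2.cvtColor(c["image"],cv2.COLOR_RGB2HSV); cv2.imwrite("pics/w3.png",c["image"][:,:,::-1])
m=(hsv[...,1]>110).astype(np.uint8); n,l,st,ce=cv2.connectedComponentsWithStats(m)
for i in range(1,n):
    if st[i,4]<1500: continue
    ct=max(cv2.findContours((l==i).astype(np.uint8),0,1)[0],key=cv2.contourArea)
    print(st[i],cv2.minAreaRect((plane(ct.reshape(-1,2),c,.022)[:,:2]*1000).astype(np.float32)))
E
```

```text
t 12.98 pos [503.2 -87.5 107. ] phi 88.31 w 74.3 F [0.1 0.4 0.3] g 0.0
[-0.768, -0.178, -0.012] [-0.0, -0.0, 0.085] rows 4.7
[  177   222    98   197 13046] ((444.59307861328125, -136.0594482421875), (51.037574768066406, 130.4255828857422), 1.5609891414642334)
[ 499  240  114  102 2492] ((626.8453369140625, -110.99978637695312), (65.29002380371094, 45.212120056152344), 50.306678771972656)
```

Call:
{"method": "play_rows", "body": {"rows": [[[-0.77, -0.178, 0], [0, 0, 0.085]], [[-0.77, -0.178, 0], [0, 0, 0.085]], [[-0.77, -0.178, 0], [0, 0, 0.085]], [[-0.77, -0.178, 0], [0, 0, 0.085]], [[-0.77, -0.178, 0], [0, 0, 0.085]], [[-0.77, -0.178, 0.15], [0, 0, 0.085]], [[-0.77, -0.178, 0.15], [0, 0, 0.085]], [[-0.77, -0.178, 0.15], [0, 0, 0.085]], [[-0.77, -0.178, 0.15], [0, 0, 0.085]]]}}

```text
time: 13.78
tool_pos: [0.4557, -0.276, 0.0701]
tcp_rot: [-2.319, -2.119, -0.002]
wrist_force: [0.2, 0.0, 0.2]
width: 0.876
grip_force: 0.0
```

```bash
python3 d.py 453,-278,14,84.5; python3 - <<'E'
from workcell import cams
import cv2
cv2.imwrite("pics/w3.png",cams.read_camera("wrist")["image"][:,:,::-1])
E
```

```text
t 13.78 pos [ 455.7 -276.    70.1] phi 84.82 w 74.5 F [0.2 0.  0.2] g 0.0
[-0.009, -0.01, 0.225] [0.001, -0.001, 0.007] rows 1.3
```

View pics/w3.png

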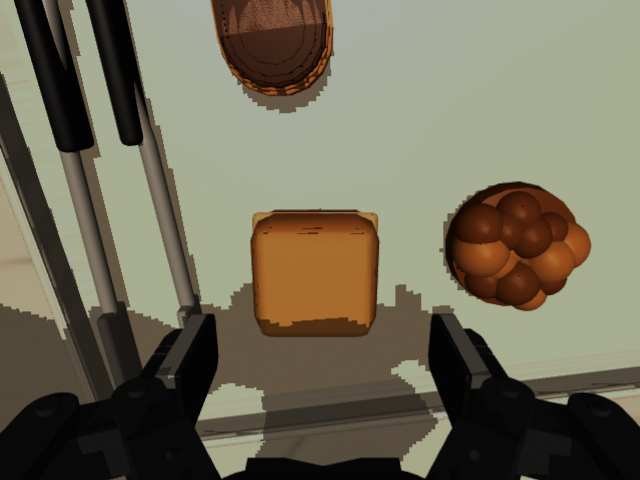

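The square (315,272) sits centred and aligned between the fingers. The nearest tong tine (185,300) is close, so I'll narrow the opening a little.

Call:
{"method": "play_rows", "body": {"rows": [[[-0.009, -0.01, 0], [0, 0, 0]], [[-0.009, -0.01, 0], [0, 0, 0]], [[-0.009, -0.01, 0.08], [0, 0, 0]], [[-0.009, -0.01, 0.15], [0, 0, 0]], [[-0.009, -0.01, 0.21], [0, 0, 0]], [[-0.009, -0.01, 0.232], [0, 0, 0]], [[-0.009, -0.01, 0.232], [0, 0, 0]], [[-0.009, -0.01, 0.232], [0, 0, 0]]], "claw": 0.62}}

```text
time: 14.5
tool_pos: [0.4531, -0.2795, 0.0129]
tcp_rot: [2.32, 2.116, 0.002]
wrist_force: [0.8, 0.0, 0.4]
width: 0.812
grip_force: 0.0
```

Call:
{"method": "play_rows", "body": {"rows": [[[0, 0, 0], [0, 0, 0]], [[0, 0, 0], [0, 0, 0]], [[0, 0, 0], [0, 0, 0]], [[0, 0, 0], [0, 0, 0]], [[0, 0, 0], [0, 0, 0]], [[0, 0, 0], [0, 0, 0]], [[0, 0, 0], [0, 0, 0]]], "claw": 0.0}}

```text
time: 15.08
tool_pos: [0.4538, -0.2802, 0.0137]
tcp_rot: [2.319, 2.114, 0.003]
wrist_force: [-0.3, 0.8, 6.1]
width: 0.673
grip_force: 29.2
```

```bash
python3 d.py 453,-278,110,84.5 500,-70,110,91
```

```text
t 15.08 pos [ 453.8 -280.2   13.7] phi 84.71 w 57.2 F [-0.3  0.8  6.1] g 29.2
[0.008, -0.003, -0.385] [0.005, 0.002, 0.005] rows 2.3
[0.854, 0.108, -0.386] [0.005, 0.002, -0.14] rows 5.1
```

Call:
{"method": "play_rows", "body": {"rows": [[[0, 0, -0.08], [0, 0, 0]], [[0, 0, -0.2], [0, 0, 0]], [[0, 0, -0.35], [0, 0, 0]], [[0.15, 0.02, -0.38], [0, 0, -0.05]], [[0.3, 0.04, -0.38], [0, 0, -0.1]], [[0.45, 0.06, -0.38], [0, 0, -0.14]], [[0.6, 0.08, -0.38], [0, 0, -0.14]], [[0.75, 0.1, -0.38], [0, 0, -0.14]], [[0.9, 0.12, -0.38], [0, 0, -0.14]], [[0.98, 0.13, -0.38], [0, 0, -0.14]], [[0.98, 0.13, -0.38], [0, 0, -0.14]], [[0.98, 0.13, -0.38], [0, 0, -0.14]]]}}

```text
time: 16.08
tool_pos: [0.5072, -0.0375, 0.1071]
tcp_rot: [2.198, 2.243, 0.0]
wrist_force: [-0.4, 0.3, -1.5]
width: 0.673
grip_force: 28.3
```

```bash
python3 d.py 576,223,110,95.5
```

```text
t 16.08 pos [507.2 -37.5 107.1] phi 91.18 w 57.2 F [-0.4  0.3 -1.5] g 28.3
[1.036, 0.297, -0.012] [0.001, 0.001, -0.096] rows 6.5
```

Call:
{"method": "play_rows", "body": {"rows": [[[0.15, 0.05, 0], [0, 0, -0.02]], [[0.3, 0.1, 0], [0, 0, -0.05]], [[0.45, 0.15, 0], [0, 0, -0.08]], [[0.6, 0.2, 0], [0, 0, -0.1]], [[0.75, 0.25, 0], [0, 0, -0.1]], [[0.9, 0.29, 0], [0, 0, -0.1]], [[1.0, 0.297, 0], [0, 0, -0.1]], [[1.0, 0.297, 0], [0, 0, -0.1]], [[1.0, 0.297, 0.1], [0, 0, -0.1]], [[1.0, 0.297, 0.2], [0, 0, -0.1]], [[1.0, 0.297, 0.2], [0, 0, -0.1]], [[1.0, 0.297, 0.2], [0, 0, -0.1]]]}}

```text
time: 17.08
tool_pos: [0.5754, 0.2105, 0.0553]
tcp_rot: [-2.113, -2.323, 0.006]
wrist_force: [-0.0, 0.6, 0.5]
width: 0.675
grip_force: 28.3
```

```bash
python3 d.py 576,223,16,95.5
```

```text
t 17.08 pos [575.4 210.5  55.3] phi 95.43 w 57.4 F [-0.   0.6  0.5] g 28.3
[0.05, 0.008, 0.157] [-0.005, 0.002, -0.002] rows 1.0
```

Call:
{"method": "play_rows", "body": {"rows": [[[0.05, 0.006, 0], [0, 0, 0]], [[0.05, 0.006, 0], [0, 0, 0]], [[0.05, 0.006, 0.06], [0, 0, 0]], [[0.05, 0.006, 0.11], [0, 0, 0]], [[0.05, 0.006, 0.135], [0, 0, 0]], [[0.05, 0.006, 0.145], [0, 0, 0]], [[0.05, 0.006, 0.155], [0, 0, 0]], [[0.05, 0.006, 0.162], [0, 0, 0]], [[0.05, 0.006, 0.162], [0, 0, 0]], [[0.05, 0.006, 0.162], [0, 0, 0]]]}}

```text
time: 17.92
tool_pos: [0.578, 0.2254, 0.0172]
tcp_rot: [2.111, 2.325, 0.002]
wrist_force: [0.7, 0.4, -0.2]
width: 0.673
grip_force: 28.4
```

```bash
python3 d.py 576,223,15,95.5; python3 - <<'E'
from workcell import cams
import cv2
cv2.imwrite("pics/s4.png",cv2.resize(cams.read_camera("side")["image"][220:420,100:340,::-1],(720,600)))
E
```

```text
t 17.92 pos [578.  225.4  17.2] phi 95.51 w 57.2 F [ 0.7  0.4 -0.2] g 28.4
[-0.009, -0.009, 0.009] [0.003, 0.0, 0.0] rows 0.1
```

View pics/s4.png

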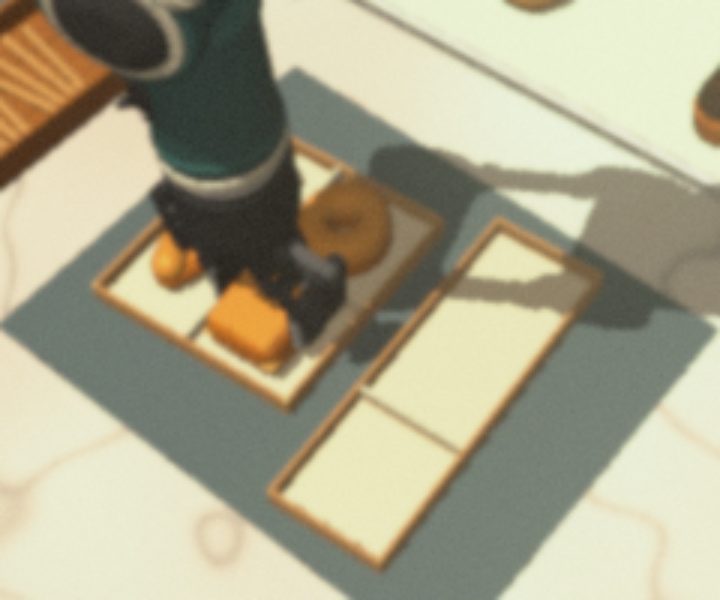

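The square (crop 250,318) is over its cell but not yet loaded, since the force is about 0. I'll lower it about 3 mm.

Call:
{"method": "play_rows", "body": {"rows": [[[-0.006, -0.006, 0.004], [0, 0, 0]], [[-0.006, -0.006, 0.008], [0, 0, 0]], [[-0.006, -0.006, 0.012], [0, 0, 0]], [[-0.006, -0.006, 0.013], [0, 0, 0]], [[-0.006, -0.006, 0.013], [0, 0, 0]]]}}

```text
time: 18.38
tool_pos: [0.5766, 0.2236, 0.0157]
tcp_rot: [2.111, 2.325, 0.002]
wrist_force: [-4.0, -2.4, 9.9]
width: 0.669
grip_force: 29.6
```

Contact confirmed at about 10 N, so I'll release and retreat.

Call:
{"method": "play_rows", "body": {"rows": [[[0, 0, 0], [0, 0, 0]], [[0, 0, 0], [0, 0, 0]], [[0, 0, 0], [0, 0, 0]], [[0, 0, 0], [0, 0, 0]], [[0, 0, -0.02], [0, 0, 0]], [[0, 0, -0.06], [0, 0, 0]], [[0, 0, -0.2], [0, 0, 0]], [[0, 0, -0.36], [0, 0, 0]], [[0, 0, -0.36], [0, 0, 0]], [[0, 0, -0.36], [0, 0, 0]]], "claw": 0.6}}

```text
time: 19.22
tool_pos: [0.5795, 0.2249, 0.1086]
tcp_rot: [2.108, 2.322, 0.014]
wrist_force: [0.1, 0.7, -0.1]
width: 0.8
grip_force: 0.0
```

```bash
python3 d.py 530,0,110,91.5 444.5,-135,110,91.2
```

```text
t 19.22 pos [579.5 224.9 108.6] phi 95.52 w 68.0 F [ 0.1  0.7 -0.1] g 0.0
[-0.876, -0.284, -0.01] [0.013, -0.003, 0.089] rows 5.5
[-1.381, -0.676, -0.015] [0.013, -0.003, 0.096] rows 3.8
```

Call:
{"method": "play_rows", "body": {"rows": [[[-0.9, -0.35, 0], [0, 0, 0.095]], [[-0.9, -0.35, 0], [0, 0, 0.095]], [[-0.9, -0.35, 0], [0, 0, 0.095]], [[-0.9, -0.35, 0], [0, 0, 0.095]], [[-0.9, -0.35, 0], [0, 0, 0.095]], [[-0.9, -0.35, 0], [0, 0, 0.095]], [[-0.9, -0.35, 0], [0, 0, 0.095]], [[-0.9, -0.35, 0], [0, 0, 0.095]]]}}

```text
time: 19.88
tool_pos: [0.5095, -0.0101, 0.1028]
tcp_rot: [-2.201, -2.241, -0.0]
wrist_force: [0.8, 0.2, -0.2]
width: 0.799
grip_force: 0.0
```

```bash
python3 d.py 444.5,-135,110,91.2; python3 - <<'E'
from w import *
from scipy.spatial.transform import Rotation
c=dict(cams.read_camera("top")); cv2.imwrite("pics/t2.png",cv2.resize(c["image"][110:330,120:445,::-1],(800,542),interpolation=cv2.INTER_CUBIC))
E
```

```text
t 19.88 pos [509.5 -10.1 102.8] phi 91.02 w 67.9 F [ 0.8  0.2 -0.2] g 0.0
[-0.495, -0.269, -0.029] [-0.0, -0.0, -0.004] rows 3.4
```

View pics/t2.png

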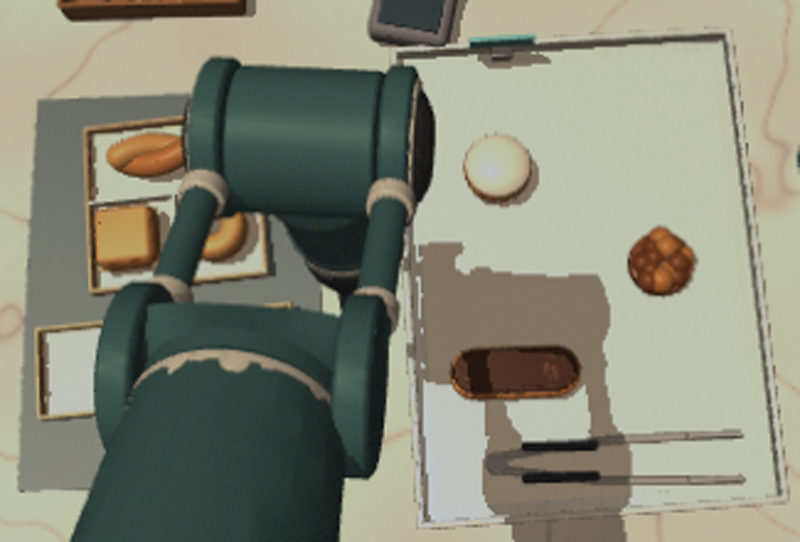

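Square, ring and twist sit in their cells at crop pixels (125,238), (225,235) and (150,155). Pan items are undisturbed. The bar is next.

Call:
{"method": "play_rows", "body": {"rows": [[[-0.5, -0.265, 0], [0, 0, 0]], [[-0.5, -0.265, 0], [0, 0, 0]], [[-0.5, -0.265, 0], [0, 0, 0]], [[-0.5, -0.265, 0], [0, 0, 0]], [[-0.5, -0.265, 0.1], [0, 0, 0]], [[-0.5, -0.265, 0.14], [0, 0, 0]], [[-0.5, -0.265, 0.14], [0, 0, 0]], [[-0.5, -0.265, 0.14], [0, 0, 0]]]}}

```text
time: 20.6
tool_pos: [0.4467, -0.1335, 0.0674]
tcp_rot: [-2.194, -2.246, 0.0]
wrist_force: [0.0, 0.1, 0.5]
width: 0.801
grip_force: 0.0
```

```bash
python3 d.py 445,-135,16,91.2
```

```text
t 20.6 pos [ 446.7 -133.5   67.4] phi 91.34 w 68.0 F [0.  0.1 0.5] g 0.0
[-0.006, -0.007, 0.206] [-0.002, -0.001, 0.003] rows 1.2
```

Call:
{"method": "play_rows", "body": {"rows": [[[-0.006, -0.005, 0.08], [0, 0, 0]], [[-0.006, -0.005, 0.15], [0, 0, 0]], [[-0.006, -0.005, 0.19], [0, 0, 0]], [[-0.006, -0.005, 0.21], [0, 0, 0]], [[-0.006, -0.005, 0.21], [0, 0, 0]], [[-0.006, -0.005, 0.21], [0, 0, 0]]]}}

```text
time: 21.1
tool_pos: [0.4467, -0.1363, 0.0164]
tcp_rot: [2.195, 2.245, 0.002]
wrist_force: [0.6, -0.4, 0.3]
width: 0.801
grip_force: 0.0
```

Call:
{"method": "play_rows", "body": {"rows": [[[0, 0, 0], [0, 0, 0]], [[0, 0, 0], [0, 0, 0]], [[0, 0, 0], [0, 0, 0]], [[0, 0, 0], [0, 0, 0]], [[0, 0, 0], [0, 0, 0]], [[0, 0, 0], [0, 0, 0]], [[0, 0, 0], [0, 0, 0]], [[0, 0, 0], [0, 0, 0]]], "claw": -0.3}}

```text
time: 21.77
tool_pos: [0.4472, -0.1369, 0.0171]
tcp_rot: [2.195, 2.243, 0.003]
wrist_force: [-0.6, 0.6, 6.6]
width: 0.535
grip_force: 27.5
```

```bash
python3 d.py 445,-134,110,91.2 460,80,110,93
```

```text
t 21.77 pos [ 447.2 -136.9   17.1] phi 91.23 w 45.5 F [-0.6  0.6  6.6] g 27.5
[0.012, -0.007, -0.372] [0.005, 0.001, 0.001] rows 2.2
[0.866, 0.071, -0.372] [0.004, 0.001, -0.039] rows 5.1
```

Call:
{"method": "play_rows", "body": {"rows": [[[0, 0, -0.08], [0, 0, 0]], [[0, 0, -0.2], [0, 0, 0]], [[0, 0, -0.35], [0, 0, 0]], [[0.15, 0.01, -0.37], [0, 0, 0]], [[0.3, 0.02, -0.37], [0, 0, -0.02]], [[0.45, 0.03, -0.37], [0, 0, -0.04]], [[0.6, 0.05, -0.37], [0, 0, -0.04]], [[0.75, 0.06, -0.37], [0, 0, -0.06]], [[0.85, 0.07, -0.37], [0, 0, -0.085]], [[0.85, 0.07, -0.37], [0, 0, -0.085]], [[0.85, 0.07, -0.37], [0, 0, -0.085]]]}}

```text
time: 22.68
tool_pos: [0.4584, 0.0772, 0.1081]
tcp_rot: [2.117, 2.32, 0.0]
wrist_force: [-0.1, -0.2, -1.4]
width: 0.531
grip_force: 26.7
```

```bash
python3 d.py 465,143.5,110,95.1 465,143.5,18,95.1
```

```text
t 22.68 pos [458.4  77.2 108.1] phi 95.25 w 45.1 F [-0.1 -0.2 -1.4] g 26.7
[0.262, 0.051, -0.008] [0.001, 0.001, 0.003] rows 1.6
[0.262, 0.05, 0.36] [0.001, 0.001, 0.003] rows 2.2
```

Call:
{"method": "play_rows", "body": {"rows": [[[0.15, 0.03, 0], [0, 0, 0]], [[0.26, 0.05, 0], [0, 0, 0]], [[0.26, 0.05, 0], [0, 0, 0]], [[0.26, 0.05, 0.1], [0, 0, 0]], [[0.26, 0.05, 0.2], [0, 0, 0]], [[0.26, 0.05, 0.28], [0, 0, 0]], [[0.26, 0.05, 0.32], [0, 0, 0]], [[0.26, 0.05, 0.335], [0, 0, 0]], [[0.26, 0.05, 0.345], [0, 0, 0]], [[0.26, 0.05, 0.352], [0, 0, 0]], [[0.26, 0.05, 0.352], [0, 0, 0]], [[0.26, 0.05, 0.352], [0, 0, 0]]]}}

```text
time: 23.68
tool_pos: [0.4668, 0.1422, 0.0215]
tcp_rot: [2.12, 2.315, 0.004]
wrist_force: [-0.1, -0.1, -1.3]
width: 0.532
grip_force: 26.6
```

```bash
python3 d.py 465,143.5,17,95.1; python3 - <<'E'
from workcell import cams
import cv2
cv2.imwrite("pics/s5.png",cv2.resize(cams.read_camera("side")["image"][220:420,100:340,::-1],(720,600)))
E
```

```text
t 23.68 pos [466.8 142.2  21.5] phi 95.05 w 45.3 F [-0.1 -0.1 -1.3] g 26.6
[0.006, -0.007, 0.018] [0.005, 0.0, -0.001] rows 0.1
```

View pics/s5.png

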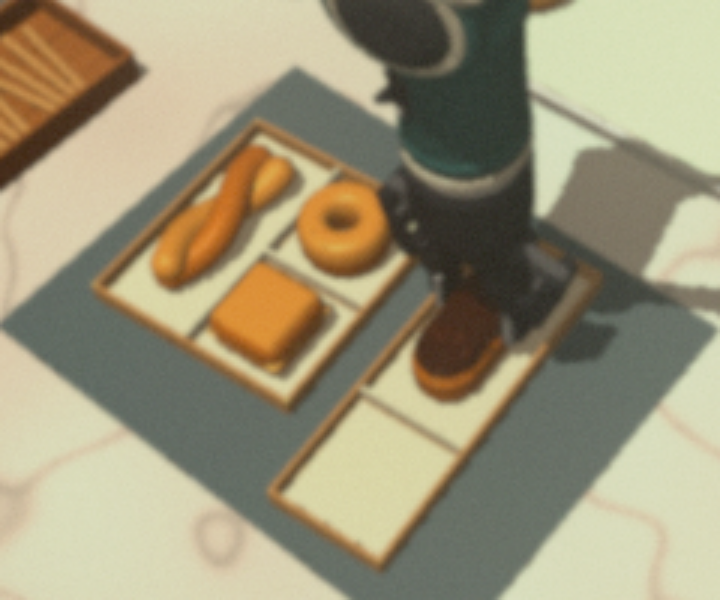

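The bar (crop 460,340) is in the long cell, hanging about 4 mm up with no contact yet. Twist, ring and square all sit inside their cells.

Call:
{"method": "play_rows", "body": {"rows": [[[0.005, -0.005, 0.005], [0, 0, 0]], [[0.005, -0.005, 0.01], [0, 0, 0]], [[0.005, -0.005, 0.014], [0, 0, 0]], [[0.005, -0.005, 0.018], [0, 0, 0]], [[0.005, -0.005, 0.02], [0, 0, 0]], [[0.005, -0.005, 0.02], [0, 0, 0]]]}}

```text
time: 24.23
tool_pos: [0.4649, 0.1436, 0.019]
tcp_rot: [2.12, 2.317, 0.001]
wrist_force: [-10.8, -3.2, 27.1]
width: 0.531
grip_force: 30.1
```

Contact is firmer than needed, so I'll ease up before releasing.

Call:
{"method": "play_rows", "body": {"rows": [[[0, 0, -0.005], [0, 0, 0]], [[0, 0, -0.007], [0, 0, 0]], [[0, 0, -0.007], [0, 0, 0]]]}}

```text
time: 24.48
tool_pos: [0.4649, 0.1436, 0.0191]
tcp_rot: [2.12, 2.316, 0.003]
wrist_force: [-4.3, -0.9, 11.6]
width: 0.531
grip_force: 28.3
```

Call:
{"method": "play_rows", "body": {"rows": [[[0, 0, 0], [0, 0, 0]], [[0, 0, 0], [0, 0, 0]], [[0, 0, 0], [0, 0, 0]], [[0, 0, 0], [0, 0, 0]], [[0, 0, -0.02], [0, 0, 0]], [[0, 0, -0.06], [0, 0, 0]], [[0, 0, -0.2], [0, 0, 0]], [[0, 0, -0.36], [0, 0, 0]], [[0, 0, -0.36], [0, 0, 0]], [[0, 0, -0.36], [0, 0, 0]]], "claw": 0.35}}

```text
time: 25.32
tool_pos: [0.4674, 0.144, 0.1113]
tcp_rot: [2.117, 2.313, 0.012]
wrist_force: [-0.6, 0.0, -0.3]
width: 0.677
grip_force: 0.0
```

```bash
python3 d.py 560,0,110,91.5 639,-123.5,110,91.2
```

```text
t 25.32 pos [467.4 144.  111.3] phi 95.07 w 57.5 F [-0.6  0.  -0.3] g 0.0
[-0.607, 0.318, 0.008] [0.012, -0.002, 0.079] rows 4.1
[-1.127, 0.589, 0.01] [0.012, -0.002, 0.086] rows 3.5
```

Call:
{"method": "play_rows", "body": {"rows": [[[-0.95, 0.5, 0], [0, 0, 0.085]], [[-0.95, 0.5, 0], [0, 0, 0.085]], [[-0.95, 0.5, 0], [0, 0, 0.085]], [[-0.95, 0.5, 0], [0, 0, 0.085]], [[-0.95, 0.5, 0], [0, 0, 0.085]], [[-0.95, 0.5, 0], [0, 0, 0.085]], [[-0.95, 0.5, 0], [0, 0, 0.085]], [[-0.95, 0.5, 0], [0, 0, 0.085]], [[-0.95, 0.5, 0], [0, 0, 0.085]]], "claw": 0.9}}

```text
time: 26.07
tool_pos: [0.6089, -0.0831, 0.1059]
tcp_rot: [-2.199, -2.242, 0.001]
wrist_force: [-0.1, 0.5, 0.1]
width: 0.949
grip_force: 0.0
```

```bash
python3 d.py 639,-124,110,91.2
```

```text
t 26.07 pos [608.9 -83.1 105.9] phi 91.1 w 80.7 F [-0.1  0.5  0.1] g 0.0
[-0.166, 0.117, -0.017] [-0.002, -0.001, -0.002] rows 1.2
```

Call:
{"method": "play_rows", "body": {"rows": [[[-0.168, 0.117, 0], [0, 0, 0]], [[-0.168, 0.117, 0], [0, 0, 0]], [[-0.168, 0.117, 0], [0, 0, 0]], [[-0.168, 0.117, 0.1], [0, 0, 0]], [[-0.168, 0.117, 0.14], [0, 0, 0]], [[-0.168, 0.117, 0.14], [0, 0, 0]], [[-0.168, 0.117, 0.14], [0, 0, 0]]]}}

```text
time: 26.65
tool_pos: [0.6379, -0.122, 0.0711]
tcp_rot: [-2.194, -2.245, 0.002]
wrist_force: [1.0, -0.7, 0.1]
width: 0.953
grip_force: 0.0
```

```bash
python3 d.py 639,-124,12,91.2; python3 - <<'E'
from workcell import cams
import cv2
cv2.imwrite("pics/w5.png",cams.read_camera("wrist")["image"][:,:,::-1])
E
```

```text
t 26.65 pos [ 637.9 -122.    71.1] phi 91.31 w 81.0 F [ 1.  -0.7  0.1] g 0.0
[-0.008, 0.005, 0.236] [-0.003, -0.001, 0.002] rows 1.4
```

View pics/w5.png

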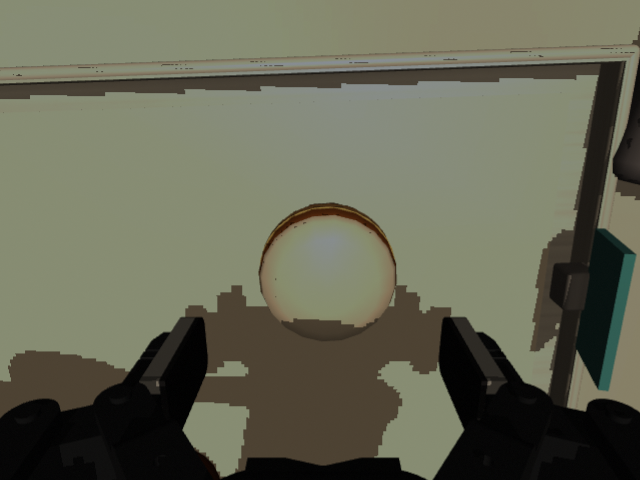

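The bun (328,272) is centred between the fingers. Descend and grip.

Call:
{"method": "play_rows", "body": {"rows": [[[-0.008, 0.007, 0.08], [0, 0, 0]], [[-0.008, 0.007, 0.15], [0, 0, 0]], [[-0.008, 0.007, 0.2], [0, 0, 0]], [[-0.008, 0.007, 0.238], [0, 0, 0]], [[-0.008, 0.007, 0.238], [0, 0, 0]], [[-0.008, 0.007, 0.238], [0, 0, 0]], [[-0.008, 0.007, 0.238], [0, 0, 0]]]}}

```text
time: 27.28
tool_pos: [0.6426, -0.1257, 0.014]
tcp_rot: [2.195, 2.244, 0.003]
wrist_force: [0.7, -0.1, 0.2]
width: 0.95
grip_force: 0.0
```

Call:
{"method": "play_rows", "body": {"rows": [[[0, 0, 0], [0, 0, 0]], [[0, 0, 0], [0, 0, 0]], [[0, 0, 0], [0, 0, 0]], [[0, 0, 0], [0, 0, 0]], [[0, 0, 0], [0, 0, 0]], [[0, 0, 0], [0, 0, 0]], [[0, 0, 0], [0, 0, 0]]], "claw": 0.1}}

```text
time: 27.87
tool_pos: [0.643, -0.1259, 0.0146]
tcp_rot: [2.195, 2.243, 0.004]
wrist_force: [-0.4, -0.1, 5.8]
width: 0.74
grip_force: 28.0
```

```bash
python3 d.py 639,-124,110,91.2 600,20,115,93
```

```text
t 27.87 pos [ 643.  -125.9   14.6] phi 91.24 w 62.9 F [-0.4 -0.1  5.8] g 28.0
[0.008, -0.014, -0.382] [0.005, 0.001, 0.001] rows 2.3
[0.587, -0.158, -0.403] [0.005, 0.001, -0.039] rows 3.6
```

Call:
{"method": "play_rows", "body": {"rows": [[[0, 0, -0.08], [0, 0, 0]], [[0, 0, -0.2], [0, 0, 0]], [[0, 0, -0.35], [0, 0, 0]], [[0.13, -0.06, -0.38], [0, 0, 0]], [[0.27, -0.13, -0.38], [0, 0, -0.02]], [[0.4, -0.2, -0.38], [0, 0, -0.04]], [[0.53, -0.26, -0.38], [0, 0, -0.04]], [[0.66, -0.32, -0.38], [0, 0, -0.06]], [[0.8, -0.38, -0.38], [0, 0, -0.085]], [[0.8, -0.38, -0.38], [0, 0, -0.085]], [[0.8, -0.38, -0.38], [0, 0, -0.085]]]}}

```text
time: 28.78
tool_pos: [0.5411, 0.0739, 0.1075]
tcp_rot: [2.116, 2.321, 0.0]
wrist_force: [0.7, 0.5, -0.1]
width: 0.735
grip_force: 27.9
```

```bash
python3 d.py 454,263.5,110,95.1
```

```text
t 28.78 pos [541.1  73.9 107.5] phi 95.27 w 62.4 F [ 0.7  0.5 -0.1] g 27.9
[0.787, -0.277, -0.011] [0.001, 0.001, 0.004] rows 5.0
```

Call:
{"method": "play_rows", "body": {"rows": [[[0.15, -0.05, 0], [0, 0, 0]], [[0.3, -0.1, 0], [0, 0, 0]], [[0.45, -0.16, 0], [0, 0, 0]], [[0.6, -0.21, 0], [0, 0, 0]], [[0.72, -0.25, 0], [0, 0, 0]], [[0.785, -0.277, 0], [0, 0, 0]], [[0.785, -0.277, 0], [0, 0, 0]], [[0.785, -0.277, 0.1], [0, 0, 0]], [[0.785, -0.277, 0.2], [0, 0, 0]], [[0.785, -0.277, 0.2], [0, 0, 0]], [[0.785, -0.277, 0.2], [0, 0, 0]]]}}

```text
time: 29.7
tool_pos: [0.4554, 0.2597, 0.0561]
tcp_rot: [2.123, 2.316, -0.005]
wrist_force: [-0.2, 0.6, 0.1]
width: 0.737
grip_force: 28.0
```

```bash
python3 d.py 454,263.5,17,95.1
```

```text
t 29.7 pos [455.4 259.7  56.1] phi 94.98 w 62.6 F [-0.2  0.6  0.1] g 28.0
[0.016, -0.004, 0.157] [-0.003, 0.003, -0.003] rows 0.9
```

Call:
{"method": "play_rows", "body": {"rows": [[[0.014, -0.004, 0.06], [0, 0, 0]], [[0.014, -0.004, 0.11], [0, 0, 0]], [[0.014, -0.004, 0.135], [0, 0, 0]], [[0.014, -0.004, 0.145], [0, 0, 0]], [[0.014, -0.004, 0.155], [0, 0, 0]], [[0.014, -0.004, 0.16], [0, 0, 0]], [[0.014, -0.004, 0.163], [0, 0, 0]], [[0.014, -0.004, 0.163], [0, 0, 0]], [[0.014, -0.004, 0.163], [0, 0, 0]]]}}

```text
time: 30.45
tool_pos: [0.4552, 0.2652, 0.0174]
tcp_rot: [2.12, 2.316, 0.003]
wrist_force: [0.2, -0.9, -0.2]
width: 0.735
grip_force: 28.0
```

```bash
python3 d.py 454,263.5,16,95.1; python3 - <<'E'
from workcell import cams
import cv2
cv2.imwrite("pics/s6.png",cv2.resize(cams.read_camera("side")["image"][220:420,100:340,::-1],(720,600)))
E
```

```text
t 30.45 pos [455.2 265.2  17.4] phi 95.07 w 62.4 F [ 0.2 -0.9 -0.2] g 28.0
[-0.006, -0.006, 0.005] [0.003, 0.0, -0.001] rows 0.1
```

View pics/s6.png

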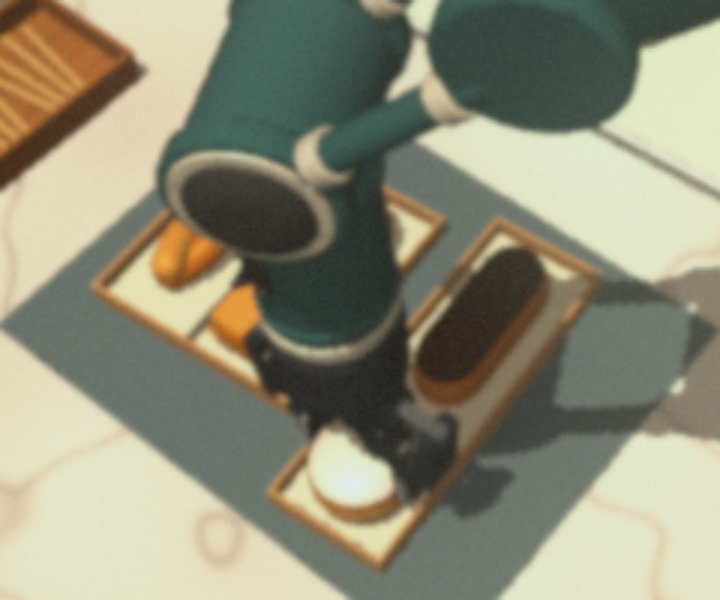

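The bun (crop 355,470) is inside its cell and slightly above the floor. The bar lies flat. I'll lower gently, then release.

Call:
{"method": "play_rows", "body": {"rows": [[[-0.004, -0.004, 0.004], [0, 0, 0]], [[-0.004, -0.004, 0.007], [0, 0, 0]], [[-0.004, -0.004, 0.009], [0, 0, 0]], [[-0.004, -0.004, 0.009], [0, 0, 0]], [[-0.004, -0.004, 0.009], [0, 0, 0]]]}}

```text
time: 30.92
tool_pos: [0.4547, 0.2645, 0.0165]
tcp_rot: [2.12, 2.316, 0.004]
wrist_force: [-3.6, -1.3, 11.4]
width: 0.737
grip_force: 29.0
```

Call:
{"method": "play_rows", "body": {"rows": [[[0, 0, 0], [0, 0, 0]], [[0, 0, 0], [0, 0, 0]], [[0, 0, 0], [0, 0, 0]], [[0, 0, 0], [0, 0, 0]], [[0, 0, -0.02], [0, 0, 0]], [[0, 0, -0.06], [0, 0, 0]], [[0, 0, -0.2], [0, 0, 0]], [[0, 0, -0.36], [0, 0, 0]], [[0, 0, -0.5], [0, 0, 0]], [[0, 0, -0.5], [0, 0, 0]]], "claw": 0.75}}

```text
time: 31.75
tool_pos: [0.4592, 0.2668, 0.1491]
tcp_rot: [2.117, 2.313, 0.024]
wrist_force: [1.5, 0.4, 0.5]
width: 0.874
grip_force: 0.0
```

Call:
{"method": "play_rows", "body": {"rows": [[[-0.95, 0, 0], [0, 0, 0]], [[-0.95, 0, 0], [0, 0, 0]], [[-0.95, 0, 0], [0, 0, 0]], [[-0.95, 0, 0], [0, 0, 0]], [[-0.95, 0, 0], [0, 0, 0]], [[-0.95, 0, 0], [0, 0, 0]], [[-0.95, 0, 0], [0, 0, 0]], [[-0.95, 0, 0], [0, 0, 0]]]}}

```text
time: 32.42
tool_pos: [0.4751, 0.026, 0.1404]
tcp_rot: [2.124, 2.312, 0.003]
wrist_force: [0.2, 0.0, 1.2]
width: 0.879
grip_force: 0.0
```

Call:
{"method": "play_rows", "body": {"rows": [[[-0.95, 0, 0], [0, 0, 0]], [[-0.95, 0, 0], [0, 0, 0]], [[-0.95, 0, 0], [0, 0, 0]], [[-0.95, 0, 0], [0, 0, 0]], [[-0.95, 0, 0], [0, 0, 0]], [[-0.95, 0, 0], [0, 0, 0]], [[-0.95, 0, 0], [0, 0, 0]], [[-0.95, 0, 0], [0, 0, 0]]]}}

```text
time: 33.08
tool_pos: [0.4963, -0.2094, 0.14]
tcp_rot: [2.122, 2.315, 0.002]
wrist_force: [-0.8, 0.7, 0.0]
width: 0.874
grip_force: 0.0
```

```bash
python3 - <<'E'
from workcell import cams
import cv2,numpy as np
a=cv2.resize(cams.read_camera("top")["image"][140:300,120:280,::-1],(400,400),interpolation=cv2.INTER_CUBIC)
b=cv2.resize(cams.read_camera("side")["image"][230:420,90:340,::-1],(400,304),interpolation=cv2.INTER_CUBIC)
o=np.zeros((400,800,3),np.uint8); o[:,:400]=a; o[:304,400:]=b; cv2.imwrite("pics/fin.png",o)
E
```

```text
(no output)
```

View pics/fin.png

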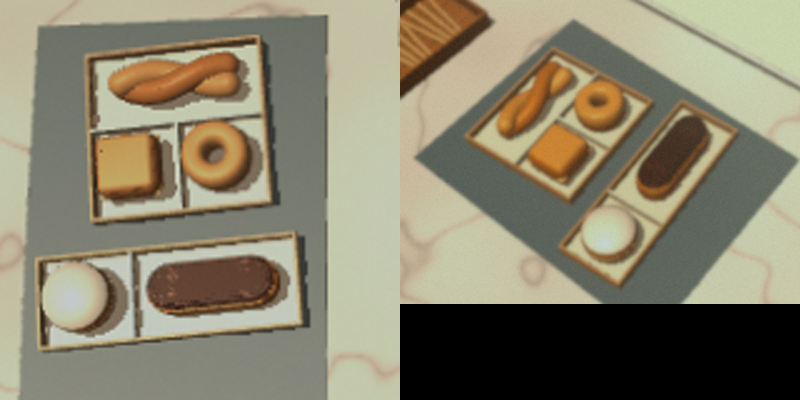

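```bash
python3 - <<'E'
from h import *; from workcell import cams
for n,s in(("top",(172,206)),("side",(189,323))):
    c=cams.read_camera(n); hsv=cv2.cvtColor(c["image"],cv2.COLOR_RGB2HSV)
    m=(hsv[...,1]>(120 if n=="top" else 130)).astype(np.uint8); m=cv2.morphologyEx(m,cv2.MORPH_OPEN,np.ones((7,7),np.uint8))
    _,l,st,ce=cv2.connectedComponentsWithStats(m)
    for i in range(1,len(st)):
        if 300<st[i,4]<4000 and ce[i][0]<260:
            ct=max(cv2.findContours((l==i).astype(np.uint8),0,1)[0],key=cv2.contourArea)
            r=cv2.minAreaRect((plane(ct.reshape(-1,2),c,.022)[:,:2]*1000).astype(np.float32)); print(n,ce[i].round(),np.round(r[0]),np.round(r[1]),round(r[2],1))
E
```

```text
top [182.  93.] [869. 219.] [127. 189.] 0.4
top [190. 171.] [662. 190.] [ 43. 117.] 3.9
top [206. 201.] [589. 146.] [67. 59.] 54.6
top [171. 206.] [579. 229.] [59. 62.] 2.7
side [ 93. 256.] [867. 219.] [134. 188.] 0.3
side [172. 291.] [666. 189.] [ 54. 123.] 5.1
side [215. 295.] [590. 141.] [59. 79.] 42.6
side [189. 325.] [578. 224.] [66. 63.] 5.3
side [ 98. 472.] [493. 511.] [77. 31.] 38.1
```

Square measures (578,226) against a cell centre of (576,225), with a 62 mm footprint at that height, so it is flat and clear of the walls.

```bash
python3 -c "
from workcell import bot
print(bot.finish_job())"
```

```text
the job is handed in; nothing more can be done
None
```

I boxed both orders and handed the job in at about 33 s: twist, ring and square are in the three-cell carton, and bar and bun in the two-cell carton. In the last pictures each lay flat and right side up in its own cell, and I did not touch the fritter or the tongs; the hand-in returned no verdict.

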